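# Clear the tape roll, then pump the bar clamp onto the glued block and hold it

### The arm

A 6-joint arm with a two-finger parallel gripper is mounted at the origin on the work surface. World frame = base frame: x ahead of the robot, y to its left, z up, the work surface at z = 0. Lengths are in m, angles in rad, forces in N, time in s.
With the tool pointing down it reaches from about 0.35 to 0.975 m from the base axis. Payload 4.9 kg.
Tool frame: the origin (TCP) lies between the finger pads, 19 mm behind the fingertips; this is the grasp point; z points along the fingers, y is the direction in which the jaws open and shut (so a half turn about z gives the same grasp; the last joint's range is limited). The gripper opens to 85 mm and grips with 20 to 120 N. Pads are 22 mm wide; open, the fingers measure 114 mm over their backs; the gripper's body (76 mm by 85 mm) begins 54 mm behind the grasp point. The pads swing forward as they close: fully open they stand 13 mm farther back than shut.
Start: joints at [-1.401, 0.053, 1.613, -0, 1.476, -0.119], TCP at [0.178, -0.599, 0.25] pointing down, gripper open.
Joint ranges: [-3.01, 3.01], [-1.01, 2.22], [0.06, 2.58], [-1.02, 4.17], [0.09, 2.62], [-3.14, 3.14]. Speed limits (rad/s): [2.57, 2.57, 3.14, 3.14, 3.14, 3.14].

### API

Orientations are given as a rotation vector (axis times angle).
In Python, from station import monitor, vision, workorder gives the robot as it stands.
- The arm moves only by the tool arm_command, never from a script. Its argument "rows" is text: rows parted by semicolons, each of 6 numbers parted by spaces: the shift along the world's x, y, z in mm, then the turn, a rotation vector about the world's x, y, z in degrees. In form: tx ty tz wx wy wz; .... A call has 1 to 12 rows; each row is the pose to reach, as a shift and turn from the pose measured when the call began; what a row does not reach only later rows make up. A row lasts 1/8 s, in which the tool goes at most 62.5 mm and 10.7 degrees, less where a joint would pass 70% of its speed; a pose out of reach is approached as far as the arm can. A call with a gripper value outside its range is refused whole. "jaw" is the opening, from 0 (shut) to 1 (fully open), set as the call begins (left out, the last holds). The fingers move at their own pace and stop on an object; "squeeze" is the grip in N (left out, the last holds). Time passes only in rows, so rows that repeat a pose let the fingers close. It gives the time, the measured TCP pose, the force and the opening at its end, in the units of the state.
- monitor.get_obs(): the state, without advancing time (a new reading comes with each control period).
- vision.get_image(name): name is "side" or "top" or "wrist"; returns a dict with "frame" (480x640x3 uint8, red, green, blue), "vfov" (degrees; the focal length in pixels is half the picture's height over the tangent of half this angle, whatever the lens; pixels are square), "cx", "cy" (the principal point, pixels), "R" (3x3) and "t" (3): a world point X has camera coordinates R X + t; the wrist camera has in their place "T_tool_cam" (4x4, takes a point from camera to tool coordinates, whose origin is the TCP and whose axes are the flange's). Camera axes: x right, y down, z forward; pixel columns grow to the right and rows downward; lengths in m; the calibration is good to about 2 mm. A picture is of the moment at which its call begins: read the wrist's pose just before it. There is no depth.
- workorder.finish_job(): hands the job in, once; it reports no verdict.
The state is a dict: "t": time; "q": joint angles; "dq": joint speeds; "effort": joint torques, N m; "tool_pos": TCP position; "tool_rot": TCP orientation; "contact_force": force on the tool from outside, world axes, zero at the start; "wrist_torque": the same for the moment, N m; "opening": finger opening in m.
Only numpy, scipy, OpenCV 4.12 (cv2) and the standard library are available. Lean on these libraries where they do the work, as an engineer would, in place of code of your own. Each camera call takes 0.05 s, during which the arm holds its last target. There are 200 camera calls.

### The job

A freshly glued two-layer block waits in the bench bar clamp, but a roll of blue tape stands between it and the sliding jaw: first lift the roll out by its spindle and stand it on the white coaster. Then pump the orange trigger towards the black handle, stroke after stroke, until the jaw's orange spring foot meets the block and is pressed in about half-way, never nearly all the way, as that would crush the block. Move the jaw with the trigger alone, leave the other things where they are, and finish while holding the trigger squeezed, so that the foot stays pressed about half-way in against the block.

Things in the scene. Friction and masses are not known exactly. Their poses are not given: they have to be found in the camera images.
- clamp: Bench bar clamp fixed to the table. Origin on the table under the middle of its aluminium bed, 80 (x) x 330 (y) x 20 mm high, slot along y; +y is the handle end, all y here in this frame. Grey fixed jaw: y 45 to 61 mm, 56 wide, z 20 to 72. Black cheeks beside the trigger reach z 40 mm. As the jaw closes, the bar's end comes out past the handle below z 16, up to y 275.
- trigger: Orange trigger paddle, 26 (x) x 8 (y) x 82 mm tall, z 35 to 117, on the jaw side of the handle. Origin: middle of the face to push (turned away from the handle), clamp y = 100 mm at rest, z 76. Slides straight to the handle (clamp +y) by at most 20 mm; paddle and handle measure 50 mm over their outer faces at rest, 30 mm at full stroke.
- trigger_stroke (a joint): Stroke, 0 (rest) to 0.020 m. Return spring 3 to 5 N; moving the bar adds 2.5 N, the pressed foot its own force. Pushed in, a pawl catches the bar's teeth (6 mm apart) after up to 6 mm of slack; let back to rest, it clicks over them: each full stroke moves the jaw about 18 mm (the first 14 to 20). Only friction holds the bar when let go: a pressed foot then relaxes to 2.5 mm or less.
- handle_back (a point): Point on the outer face (clamp y = 150 mm) of the black handle post, on its middle line, z 85 mm. The handle is fixed: y 134 to 150 mm, 28 mm wide in x, z 20 to 120 mm.
- jaw_travel (a joint): Travel of the toothed bar with the sliding jaw, from fully open 0 towards the fixed jaw (clamp +y), up to 0.14 m.
- jaw: Grey sliding jaw, 52 (x) x 16 (y) x 50 mm, z 22 to 72 mm, fixed on the toothed bar that runs in the slot. Origin at the centre of the grey jaw plate; clamp y = -138 mm when fully open.
- foot: Orange pad of the spring foot on the sliding jaw's inner side, 38 (x) x 8 (y) x 36 mm. Origin in the middle of its pressing face, which looks along clamp +y to the block; z 45 mm; clamp y = -110 mm when the jaw is fully open.
- foot_press (a joint): How far the spring foot is pressed into the jaw: 0 (free) to 0.012 m (bottomed). Spring 1 N per mm. About 0.006 is half-way.
- block: Glued block of two layers, walnut below and pale pine above, 48 (x) x 40 (y) x 48 mm high, 0.12 kg, loose on the bed (z 20 mm) beside the fixed jaw with a gap of 1 to 3 mm. Origin at the centre of its underside, axes as the clamp's.
- tape: Roll of blue painter's tape on a grey plastic spindle, loose, upright on the bed between the block and the foot. 62 mm across and 28 mm high; the spindle's round post, 20 mm across, stands on it from 28 to 66 mm above the underside (grasp it with the TCP 54 mm above the underside). Origin at the centre of the underside, z up.
- coaster: White ceramic coaster, a loose round disc 104 mm across and 8 mm thick, on the table. Origin at the centre of its underside.
- stapler: Silver aluminium press-button stapler, 40 x 145 x 58 mm, loose. Leave it. Origin under its centre, long along its y.
- mug: White ceramic mug, 80 mm across, 90 mm high, handle at its +y, loose. Leave it. Origin under its centre.
- pencil_cup: Teal plastic cup with pencils, 80 mm across, 170 mm high with the pencils, loose. Leave it. Origin under its centre.
- bottle: Brown glass bottle with a black cap, 66 mm across, 170 mm high, loose. Leave it. Origin under its centre.
- offcut: Pine offcut, 90 x 45 x 24 mm, loose. Leave it. Origin under its centre.
Mind the look-alikes: they are no part of the job. There is more than one size of the tape; the job needs the middle-sized. Several things have the shape of the coaster; the one meant has the colours described above.

How it is judged:
By the outcome, as a careful person would: the job done as asked, in the order asked, and still so for the second after the job is handed in, while the arm keeps its last pose, push and grip.
It also fails if it takes over 72 s, if anything falls off the work surface, if the arm or the gripper's body presses on something with over 40 N, if the wrist force passes 120 N, or if a joint passes its speed limit or range.

## Working session

There is one attempt and no reset: what is moved stays moved. The work goes in short steps, Python scripts to look and compute and a tool call to move; the robot and the scene stay as the last step left them, time stands still between calls to the robot, and variables do not carry over. Pictures are saved under pics/ and viewed, about 8 in all and at most 12, crops included, and the job is handed in when it is done.

Besides the shell and the picture viewer there is one more tool, called by a JSON object that holds its "api" and its "payload". arm_command: Moves the arm, as the interface text tells. Its arguments: {"type":"object","properties":{"rows":{"type":"string"},"jaw":{"type":"number"},"squeeze":{"type":"number"}},"required":["rows"]}

```bash
mkdir -p pics; ls; cat > h.py <<'E'
from station import monitor, vision, workorder
import numpy as np, cv2
from scipy.spatial.transform import Rotation as Rn
def snap(n,f):
    o=monitor.get_obs(); d=vision.get_image(n); cv2.imwrite('pics/'+f,d['frame'][:,:,::-1])
    if n=='wrist':
        T=np.eye(4);T[:3,:3]=Rn.from_rotvec(o['tool_rot']).as_matrix();T[:3,3]=o['tool_pos']
        W=T@np.array(d['T_tool_cam']); R=W[:3,:3].T; t=-R@W[:3,3]
    else: R=np.array(d['R']);t=np.array(d['t'])
    f_=240/np.tan(np.radians(d['vfov'])/2)
    np.savez('pics/'+f+'.npz',R=R,t=t,k=[f_,d['cx'],d['cy']])
    return d
def load(f): z=np.load('pics/'+f+'.npz'); return z['R'],z['t'],z['k']
def ray(f,u,v,z):
    R,t,k=load(f); d=R.T@np.array([(u-k[1])/k[0],(v-k[2])/k[0],1]); c=-R.T@t
    return c+d*(z-c[2])/d[2]
def proj(f,X):
    R,t,k=load(f); p=R@np.array(X)+t; return k[0]*p[:2]/p[2]+k[1:]
E
python3 -c "
from h import *
for n in ['top','side']:
    d=snap(n,n+'0.png'); print(n,d['vfov'],d['cx'],d['cy'],-np.array(d['R']).T@d['t'],np.array(d['R'])[2],[k for k in d])
print(monitor.get_obs())
a=cv2.imread('pics/top0.png')
cv2.imwrite('pics/top0b.png',cv2.resize(a,(800,600),interpolation=2))
"
```

```text
pics
top 44.177155835272835 327.15047338383886 237.2171983662969 [0.39660203 0.02056776 1.39604284] [ 0.06108713 -0.01965689 -0.99793886] ['frame', 'vfov', 'cx', 'cy', 'R', 't']
side 47.45574570802818 308.94737621311697 236.22099150844156 [-0.5217759  -0.99079127  0.89864241] [ 0.61164394  0.61841799 -0.49340741] ['frame', 'vfov', 'cx', 'cy', 'R', 't']
{'t': 0.1, 'q': array([-1.40098908e+00,  5.32930375e-02,  1.61415595e+00, -1.20738782e-05,
        1.47603261e+00, -1.18964358e-01]), 'dq': array([-0.00171821, -0.00263843, -0.00283243, -0.00067763,  0.00095218,
        0.00125265]), 'effort': array([-7.81183826e-04, -3.94904244e+01, -3.71365643e+01, -2.30302776e-04,
        3.85642677e-03, -7.48483558e-06]), 'tool_pos': array([ 0.17791157, -0.59858245,  0.24888502]), 'tool_rot': array([-3.10703406e+00, -4.51757092e-01,  9.42371455e-05]), 'contact_force': array([ 0.95870055, -0.27286918, -0.27056364]), 'wrist_torque': array([-0.01177075, -0.00090524,  0.00283978]), 'opening': 0.08588500185360873}
```

View pics/top0b.png

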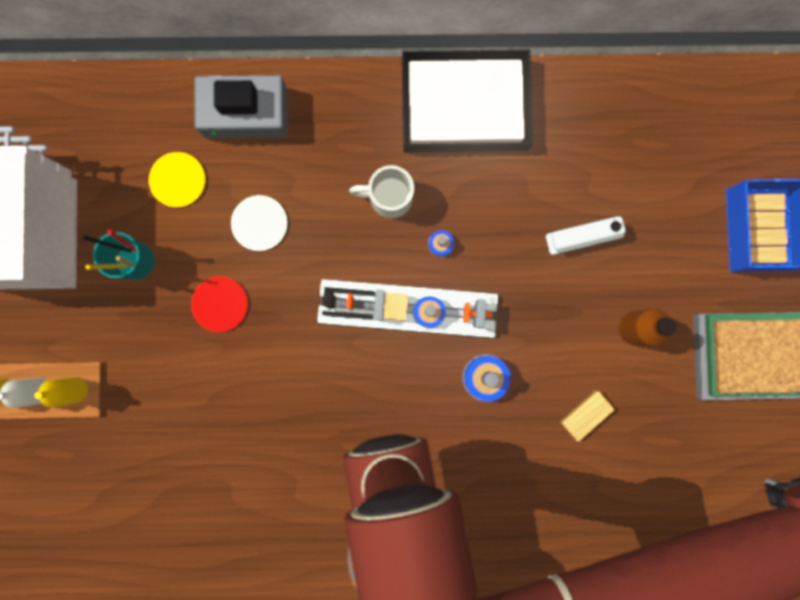

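View pics/side0.png

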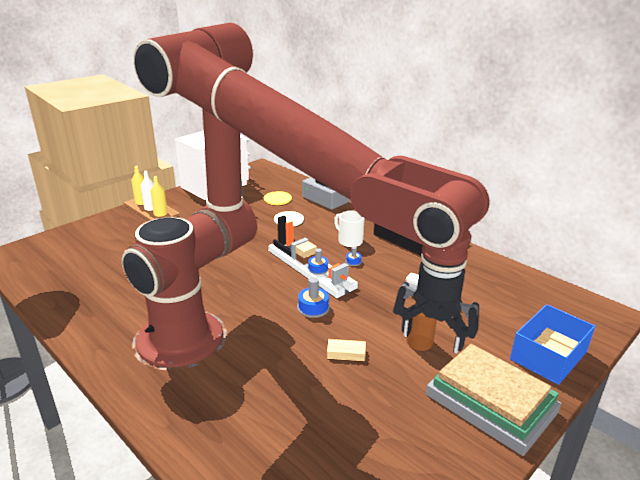

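Top view, in the 800x600 copy:
- Tape rolls: small at (441,243), one in the clamp at (430,312), large at (487,378). The clamp one is the middle size and blocks the jaw, so it is the one meant.
- Discs: yellow (177,180), white (259,223), red (220,304). White is the coaster.
- Clamp: handle at (328,298), on the left, so clamp +y is roughly world +y.

I'll confirm in an enlarged crop.

```bash
python3 -c "
from h import *
a=cv2.imread('pics/top0.png')[150:290,170:410]
cv2.imwrite('pics/c1.png',cv2.resize(a,None,fx=3.3,fy=3.3,interpolation=2))
"
```

```text
(no output)
```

View pics/c1.png

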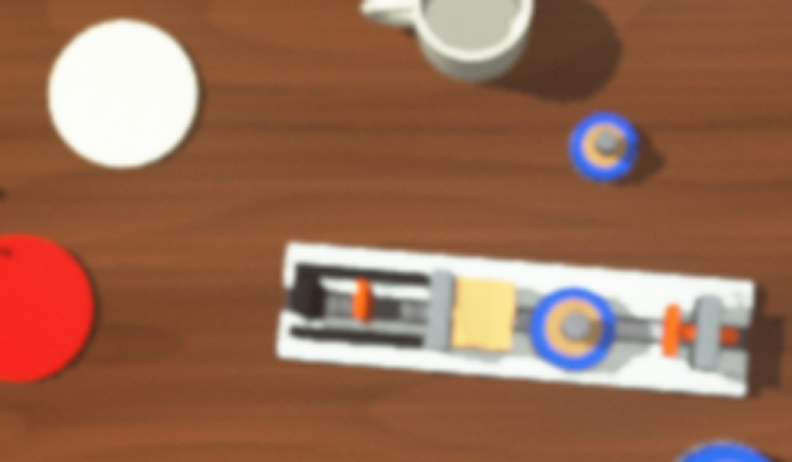

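```bash
python3 -c "
from h import *
f='top0.png'
P=lambda u,v,z: ray(f,170+(u+.5)/3.3-.5,150+(v+.5)/3.3-.5,z)
TL,TR,BR,BL=[P(*c,.02) for c in [(287,242),(754,281),(746,396),(277,357)]]
print(TL,TR,BR,BL); print('len',np.linalg.norm(TL-TR),np.linalg.norm(BL-BR),'w',np.linalg.norm(TL-BL),np.linalg.norm(TR-BR))
O=(TL+TR+BR+BL)/4; y=(TL+BL-TR-BR); y/=np.linalg.norm(y); x=np.array([y[1],-y[0],0]); print('O',O,'yaw',np.degrees(np.arctan2(-y[0],y[1])))
C=lambda p:(x@(p-O),y@(p-O))
print('tape',P(573,328,.048),C(P(573,328,.048)),'post',P(575,324,.086))
print('tape dia',np.linalg.norm(P(530,328,.048)-P(616,328,.048)))
print('coaster',P(124,93,.008),'dia',np.linalg.norm(P(48,93,.008)-P(200,93,.008)))
print('trig',P(362,299,.117),C(P(362,299,.117)),'handle',C(P(308,290,.12)),'footface',C(P(664,328,.06)),'jaw',C(P(708,333,.072)),'block',C(P(484,314,.068)),'fixed',C(P(440,310,.072)))
print('postside', proj('side0.png',[*P(573,328,.048)[:2],.086]))
"
```

```text
[0.5167017  0.15722093 0.02      ] [ 0.48381092 -0.17256696  0.02      ] [ 0.40259464 -0.16490284  0.02      ] [0.43564959 0.16504834 0.02      ]
len 0.33142398808422935 0.33160279066237985 w 0.0814291895367804 0.08157709693280563
O [ 0.45968921 -0.00380013  0.02      ] yaw -5.7081703077530745
tape [ 0.45148084 -0.04235373  0.048     ] (np.float64(-0.004333069918971362), np.float64(-0.039178845667261285)) post [ 0.45260205 -0.04197631  0.086     ]
tape dia 0.05952455327135708
coaster [0.62637497 0.27354589 0.008     ] dia 0.10819899992416608
trig [0.46997553 0.09890239 0.117     ] (np.float64(2.0354514047578767e-05), np.float64(0.10321635386978868)) handle (np.float64(0.0028014179853866204), np.float64(0.13866901318329658)) footface (np.float64(0.0003128256468045313), np.float64(-0.10093330536089269)) jaw (np.float64(-0.0011795900837606962), np.float64(-0.12999856753939903)) block (np.float64(-0.0007618041845483505), np.float64(0.022890782880095016)) fixed (np.float64(-0.0007306118486846452), np.float64(0.05286492965768168))
postside [317.57013824 248.79692814]
```

Bed measures 331x81 mm and the coaster 108 mm across, both close to the stated sizes. Clamp yaw is -5.7° and the tape is at about (0.452, -0.042). Next I move above the post with the jaws opening along clamp x.

{"api": "arm_command", "payload": {"rows": "23 46 0 0 0 6;46 93 0 0 0 12;69 139 0 0 0 18;92 186 0 0 0 24;115 232 0 0 0 30;138 279 0 0 0 36;161 325 0 0 0 42;184 372 0 0 0 48;207 418 0 0 0 54;230 465 0 0 0 60;253 511 -40 0 0 66;274 557 -80 0 0 67.7", "jaw": 1, "squeeze": 30}}

```text
t: 1.6
tool_pos: [0.4512, -0.0433, 0.1713]
tool_rot: [2.328, 2.109, 0.0]
contact_force: [0.9, -0.4, -0.2]
opening: 0.0853
```

{"api": "arm_command", "payload": {"rows": "0 0 0 0 0 0;0 0 0 0 0 0"}}

```text
t: 1.85
tool_pos: [0.4511, -0.0433, 0.1713]
tool_rot: [2.327, 2.11, -0.001]
contact_force: [-0.6, -0.4, 0.3]
opening: 0.085
```

```bash
python3 -c "
from h import *
snap('wrist','w1.png');o=monitor.get_obs();print(o['tool_pos'],Rn.from_rotvec(o['tool_rot']).as_matrix())
print(proj('w1.png',[.452,-.042,.086]),proj('w1.png',[.452,-.042,.048]))
"
```

```text
[ 0.45155147 -0.04396716  0.1722237 ] [[ 9.92118386e-02  9.95065091e-01  1.57373688e-03]
 [ 9.95065988e-01 -9.92103594e-02 -9.91853507e-04]
 [-8.30827799e-04  1.66437565e-03 -9.99998270e-01]]
[317.93853819 241.71635996] [317.99527372 224.51062658]
```

View pics/w1.png

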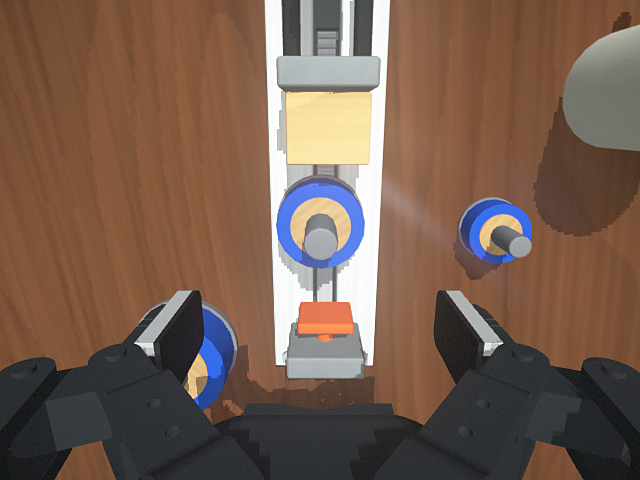

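Wrist view: post top at (320,242), predicted (318,242). The fingers straddle it clear of the foot and the large roll. Descending to grasp.

{"api": "arm_command", "payload": {"rows": "1 1 -20 0 0 0;1 1 -40 0 0 0;1 1 -60 0 0 0;1 1 -80 0 0 0;1 1 -97 0 0 0;1 1 -97 0 0 0"}}

```text
t: 2.65
tool_pos: [0.4519, -0.0436, 0.0745]
tool_rot: [2.33, 2.106, -0.001]
contact_force: [-0.6, -0.3, -0.8]
opening: 0.0856
```

{"api": "arm_command", "payload": {"rows": "0 0 0 0 0 0;0 0 0 0 0 0;0 0 0 0 0 0;0 0 0 0 0 0;0 0 0 0 0 0;0 0 0 0 0 0", "jaw": 0, "squeeze": 30}}

```text
t: 3.4
tool_pos: [0.4521, -0.0436, 0.075]
tool_rot: [2.33, 2.106, -0.001]
contact_force: [-2.0, 0.6, 4.2]
opening: 0.019
```

{"api": "arm_command", "payload": {"rows": "0 0 20 0 0 0;0 0 45 0 0 0;0 0 70 0 0 0;0 0 95 0 0 0;0 0 120 0 0 0;20 40 120 0 0 0;50 90 120 0 0 0;80 145 120 0 0 0;110 200 120 0 0 0;140 255 120 0 0 0;165 300 120 0 0 0;174 317 110 0 0 0"}}

```text
t: 4.9
tool_pos: [0.6271, 0.2762, 0.1844]
tool_rot: [2.327, 2.109, 0.001]
contact_force: [-0.5, -0.5, -1.4]
opening: 0.0185
```

{"api": "arm_command", "payload": {"rows": "0 0 -30 0 0 0;0 0 -50 0 0 0;0 0 -50 0 0 0"}}

```text
t: 5.28
tool_pos: [0.625, 0.2753, 0.1307]
tool_rot: [-2.327, -2.108, 0.008]
contact_force: [0.1, 0.3, -0.0]
opening: 0.0191
```

```bash
python3 -c "
from h import *
snap('wrist','w2.png');o=monitor.get_obs();print(o['tool_pos'],o['opening'],o['contact_force'])
p=o['tool_pos']
print(proj('w2.png',[.6264,.2735,.008]),proj('w2.png',[*p[:2],p[2]-.054]))
d=snap('top','top2.png')
"
```

```text
[0.62623066 0.27566421 0.13294991] 0.01879591657406589 [ 0.37430802  0.22962088 -1.69894716]
[320.07651714 228.95810952] [319.24085574 264.19651692]
```

View pics/w2.png

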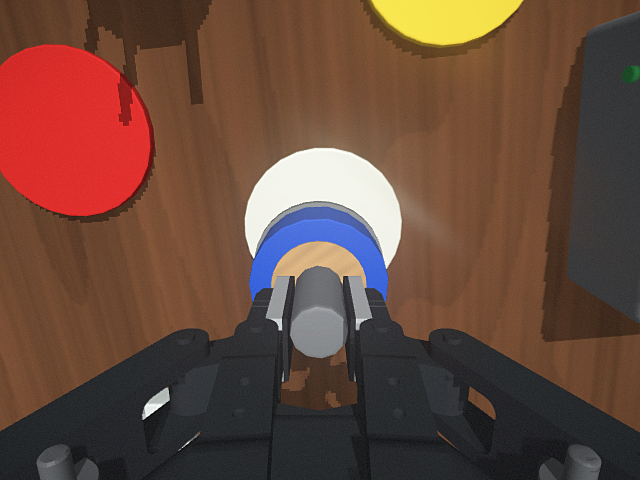

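Roll held, coaster at about (323,226), predicted (320,229). Lowering onto it and releasing.

{"api": "arm_command", "payload": {"rows": "1 -1 -20 0 0 0;1 -1 -40 0 0 0;1 -1 -55 0 0 0;1 -1 -62 0 0 0;1 -1 -65 0 0 0;1 -1 -67 0 0 0;1 -1 -67 0 0 0"}}

```text
t: 6.25
tool_pos: [0.6285, 0.2751, 0.0681]
tool_rot: [2.328, 2.108, 0.003]
contact_force: [-0.8, 0.2, -2.0]
opening: 0.019
```

{"api": "arm_command", "payload": {"rows": "0 0 -1.5 0 0 0;0 0 -3 0 0 0;0 0 -4 0 0 0;0 0 -4 0 0 0"}}

```text
t: 6.75
tool_pos: [0.6284, 0.275, 0.064]
tool_rot: [2.328, 2.108, 0.002]
contact_force: [0.5, 0.8, -2.1]
opening: 0.0188
```

{"api": "arm_command", "payload": {"rows": "0 0 -1 0 0 0;0 0 -1.5 0 0 0;0 0 -1.5 0 0 0"}}

```text
t: 7.12
tool_pos: [0.6285, 0.2751, 0.0631]
tool_rot: [2.327, 2.108, 0.003]
contact_force: [-1.4, -0.5, 1.9]
opening: 0.0188
```

Touching (force -2.1 to +1.9 N). Releasing and lifting.

{"api": "arm_command", "payload": {"rows": "0 0 0 0 0 0;0 0 0 0 0 0;0 0 0 0 0 0;0 0 0 0 0 0;0 0 0 0 0 0;0 0 20 0 0 0;0 0 50 0 0 0;0 0 90 0 0 0;0 0 130 0 0 0", "jaw": 1}}

```text
t: 8.25
tool_pos: [0.6288, 0.2752, 0.1961]
tool_rot: [2.327, 2.108, 0.005]
contact_force: [1.2, -0.2, -0.4]
opening: 0.0852
```

```bash
python3 -c "
from h import *
snap('wrist','w3.png');o=monitor.get_obs();print(o['tool_pos'],o['q'],o['opening'])
a=cv2.imread('pics/w3.png')
h=cv2.cvtColor(a,cv2.COLOR_BGR2HSV)
m=cv2.inRange(h,(105,150,100),(130,255,255)); n,l,s,c=cv2.connectedComponentsWithStats(m); i=1+s[1:,4].argmax(); print('blue',s[i])
print(ray('w3.png',s[i][0]+s[i][2]/2,s[i][1]+s[i][3]/2,.036), ray('w3.png',s[i][0],s[i][1]+s[i][3]/2,.036)-ray('w3.png',s[i][0]+s[i][2],s[i][1]+s[i][3]/2,.036))
"
```

```text
[0.63169905 0.27618336 0.20378666] [ 3.04472222e-01  2.22402370e-01  1.50446506e+00 -3.75390192e-04
  1.40024213e+00  4.03155570e-01] 0.08533374394587769
blue [ 279  175   78   75 2026]
[0.63016041 0.27631764 0.036     ] [-5.83060640e-02  5.77603153e-03 -5.55111512e-17]
```

View pics/w3.png

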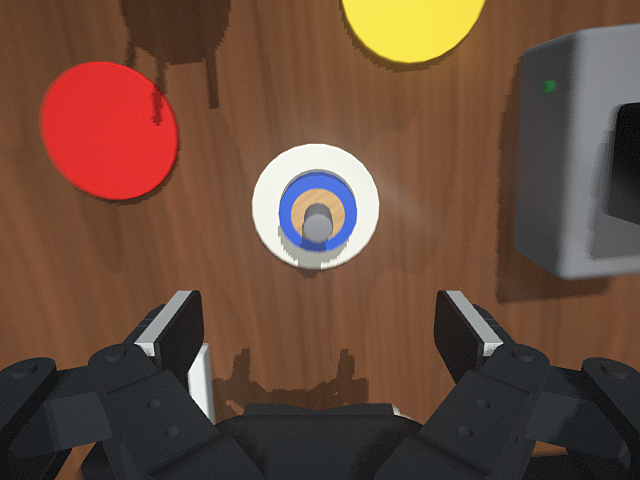

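Roll is centred on the coaster: blue ring at (318,212), 0.630/0.276. Next I turn 90° and go above the trigger and handle.

{"api": "arm_command", "payload": {"rows": "-10 -10 0 0 0 9;-25 -25 0 0 0 18;-40 -40 0 0 0 27;-55 -55 0 0 0 36;-70 -70 0 0 0 45;-90 -90 0 0 0 54;-110 -110 0 0 0 63;-130 -130 0 0 0 72;-145 -143 0 0 0 81;-157 -155 0 0 0 90;-157 -155 0 0 0 90;-157 -155 0 0 0 90"}}

```text
t: 9.8
tool_pos: [0.4753, 0.1215, 0.2046]
tool_rot: [-0.158, -3.134, -0.022]
contact_force: [0.2, 0.2, 0.4]
opening: 0.0852
```

```bash
cat >> h.py <<'E'
O=np.array([.4597,-.0038,0]);yh=np.array([np.sin(np.radians(5.708)),np.cos(np.radians(5.708)),0]);xh=np.array([yh[1],-yh[0],0])
def st():
    o=monitor.get_obs();p=o['tool_pos'];F=o['contact_force'];print('t',o['t'],'clamp xyz mm',np.round([xh@(p-O)*1e3,yh@(p-O)*1e3,p[2]*1e3],1),'Fy',yh@F,'open',o['opening']);return o
E
python3 -c "
from h import *
snap('wrist','w4.png');o=st();R=Rn.from_rotvec(o['tool_rot']).as_matrix();print(R[:,1]@yh,R[:,1]@xh,R[:,2])
W=lambda x,y,z:O+xh*x+yh*y+np.array([0,0,z])
for n,c in dict(trigface=(0,.1,.117),hback=(0,.15,.12),tR=(.013,.1,.117),tL=(-.013,.1,.117)).items(): print(n,proj('w4.png',W(*c)))
"
```

```text
t 9.85 clamp xyz mm [  3.  126.3 204.4] Fy 0.22254014943326716 open 0.08523663024874735
0.9999032745051176 0.00047047943197267816 [-0.0028385   0.01425524 -0.99989436]
trigface [271.46516195 238.30743521]
hback [359.7268685  239.42404847]
tR [272.19214483 259.84174854]
tL [270.7152004  216.09245925]
```

View pics/w4.png

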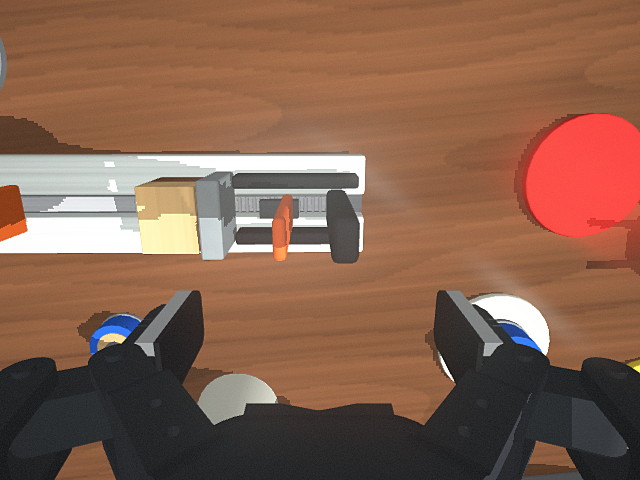

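Trigger top's left edge is at about (274,240), predicted (271,238). Handle's outer edge is at about (358,243), predicted (360,239). The model is good to about 2 mm. Descending around both with the jaws open.

{"api": "arm_command", "payload": {"rows": "-2 0 -25 0 0 0;-2 0 -50 0 0 0;-2 0 -75 0 0 0;-2 0 -95 0 0 0;-2 0 -110 0 0 0;-2 0 -116 0 0 0;-2 0 -116 0 0 0"}}

```text
t: 10.72
tool_pos: [0.4734, 0.1216, 0.0884]
tool_rot: [-0.157, -3.134, -0.022]
contact_force: [0.2, -0.2, 0.8]
opening: 0.0854
```

{"api": "arm_command", "payload": {"rows": "0 0 0 0 0 0;0 0 0 0 0 0;0 0 0 0 0 0", "jaw": 0.75}}

```text
t: 11.1
tool_pos: [0.4737, 0.1217, 0.0889]
tool_rot: [-0.157, -3.135, -0.022]
contact_force: [-0.5, 0.3, -0.3]
opening: 0.0641
```

```bash
python3 -c "
from h import *
st()"
```

```text
t 11.1 clamp xyz mm [  1.4 126.2  88.9] Fy 0.27690830956675355 open 0.06410874630901645
```

{"api": "arm_command", "payload": {"rows": "0.4 4 0 0 0 0;0.8 8 0 0 0 0;1.2 12 0 0 0 0;1.6 16 0 0 0 0;2.0 20 0 0 0 0;2.4 24 0 0 0 0;2.4 24 0 0 0 0"}}

```text
t: 11.98
tool_pos: [0.4761, 0.1447, 0.089]
tool_rot: [-0.156, -3.135, -0.017]
contact_force: [-1.2, -5.7, 2.6]
opening: 0.0641
```

```bash
python3 -c "
from h import *
st();snap('side','s5.png');snap('top','t5.png')
a=cv2.imread('pics/s5.png')[200:310,240:380];b=cv2.imread('pics/t5.png')[200:290,240:410]
A=cv2.resize(a,(560,440),interpolation=2);B=cv2.resize(b,(800,424),interpolation=2)
cv2.imwrite('pics/c5.png',cv2.resize(np.vstack([cv2.copyMakeBorder(A,0,0,0,240,0),B]),(640,600*640//640)))"
```

```text
t 11.975 clamp xyz mm [  1.6 149.4  89. ] Fy -5.762349866592807 open 0.06412907106321604
```

View pics/c5.png

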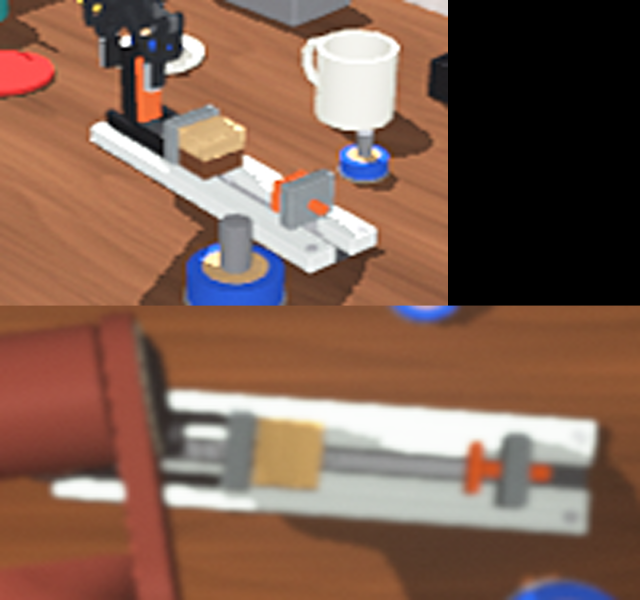

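View shows the first stroke moved the jaw. In the crop the foot is at (475,468), the jaw at (513,470) and the block's right edge at 322, all visible from the top camera while pushing. I'll build a rectified profile for measuring.

```bash
cat >> h.py <<'E'
def rect(f,z,s=4):  # rectified strip: cols clamp y -160..60 , rows clamp x -30..30
    a=cv2.imread('pics/'+f); c=[(-.03,-.16),(-.03,.06),(.03,.06),(.03,-.16)]
    src=np.float32([proj(f,O+xh*x+yh*y+np.array([0,0,z])) for x,y in c])
    H=cv2.getPerspectiveTransform(src,np.float32([[0,0],[220*s,0],[220*s,60*s],[0,60*s]]))
    return cv2.warpPerspective(a,H,(220*s,60*s),flags=2)
def edges(f):
    # orange foot at z=.063 (pad top): y extents from band |x|<15mm outside the rod
    r=rect(f,.063).astype(int); o=(r[...,2]-r[...,0]); o=np.vstack([o[60:100],o[140:180]]).mean(0)
    def half(p,pk,d):
        h=p[pk]/2; i=pk
        while p[i]>h: i+=d
        return i-d+d*(p[i-d]-h)/(p[i-d]-p[i])
    q=o.copy(); q[int(4*145):]=0
    # exclude block: use saturation of orange: block weaker
    pk=int(q[:int(4*(BLK+160)) if 0 else 4*150].argmax()); e0,e1=half(q,pk,-1),half(q,pk,1)
    # jaw plate at z=.072: grey vs white/dark bed: blueish-grey level profile printed by caller
    return e0/4-160,e1/4-160,o[pk]
E
python3 -c "
from h import *
for f in ['top0.png','t5.png']:
    print(f,edges(f))
    r=rect(f,.072); print((r[60:100].mean(2).mean(0)[::8]).astype(int))
"
```

```text
top0.png (np.float64(-110.73782703488372), np.float64(-100.55200987306065), np.float64(213.9875))
[ 65  78  95 108 116 119 121 122 122 120 123 140 161 174 179 180 180 178
 169 149 129 122 125 130 133 138 142 140 138 146 167 190 198 190 173 157
 148 146 147 148 148 148 146 146 146 143 136 124 112 107 108 114 118 120
 122 127 135 145 154 160 163 164 164 164 165 172 180 184 185 186 181 165
 150 142 139 139 138 140 144 147 150 162 184 203 209 209 208 208 207 205
 204 204 204 204 204 204 202 201 202 203 199 182 156 147 163 177 182 183
 184 181]
t5.png (np.float64(-93.43578610603291), np.float64(-84.390518707483), np.float64(163.5375))
[ 64  78  96 111 118 119 119 119 119 119 119 120 123 127 128 128 128 127
 127 125 121 119 118 118 119 117 111 101  97 108 124 133 134 128 122 116
 110 105 110 126 143 150 151 151 150 150 149 149 150 151 151 152 153 154
 154 153 152 151 150 150 150 150 151 152 153 154 155 155 154 152 151 151
 150 150 150 150 151 152 153 152 149 147 147 149 150 150 148 148 147 145
 144 143 143 143 143 142 141 140 140 141 140 132 119 113 115 119 120 120
 120 120]
```

{"api": "arm_command", "payload": {"rows": "0.1 1 0 0 0 0;0.2 2 0 0 0 0;0.3 2.5 0 0 0 0;0.3 2.5 0 0 0 0"}}

```text
t: 12.58
tool_pos: [0.4763, 0.1458, 0.0889]
tool_rot: [-0.156, -3.134, -0.011]
contact_force: [-0.5, -6.9, 1.1]
opening: 0.0637
```

{"api": "arm_command", "payload": {"rows": "-0.8 -8 0 0 0 0;-1.6 -16 0 0 0 0;-2.4 -24 0 0 0 0;-2.4 -24 0 0 0 0;-2.4 -24 0 0 0 0;-1.8 -18 0 0 0 0;-1.2 -12 0 0 0 0;-0.6 -6 0 0 0 0;-0.2 -2 0 0 0 0;0 0 0 0 0 0;0.1 1 0 0 0 0;0.1 1 0 0 0 0"}}

```text
t: 14.08
tool_pos: [0.4763, 0.1458, 0.0888]
tool_rot: [-0.154, -3.133, -0.005]
contact_force: [-1.0, -6.6, 1.6]
opening: 0.0641
```

```bash
python3 -c "
from h import *
snap('top','t6.png');st();print(edges('t6.png'))"
```

```text
t 14.125 clamp xyz mm [  1.6 150.5  88.8] Fy -7.625264681508351 open 0.06437857806877509
(np.float64(-74.6011690647482), np.float64(-65.7300451807229), np.float64(171.525))
```

About 18 mm per stroke; foot is at -65.7 mm and contact is expected near +5. Three more full strokes.

{"api": "arm_command", "payload": {"rows": "-0.8 -8 0 0 0 0;-1.6 -16 0 0 0 0;-2.4 -25 0 0 0 0;-2.4 -25 0 0 0 0;-2.4 -25 0 0 0 0;-1.8 -18 0 0 0 0;-1.2 -12 0 0 0 0;-0.6 -6 0 0 0 0;-0.2 -2 0 0 0 0;0 0 0 0 0 0;0 0 0 0 0 0"}}

```text
t: 15.5
tool_pos: [0.4762, 0.1451, 0.0887]
tool_rot: [-0.153, -3.133, 0.001]
contact_force: [-0.7, -5.8, 0.8]
opening: 0.0641
```

```bash
python3 -c "
from h import *
snap('top','t7.png');st();print(edges('t7.png'))"
```

```text
t 15.55 clamp xyz mm [  1.6 149.8  88.7] Fy -6.318068670869438 open 0.06407753602562376
(np.float64(-57.239999999999995), np.float64(-49.019354838709674), np.float64(175.15))
```

{"api": "arm_command", "payload": {"rows": "-0.8 -8 0 0 0 0;-1.6 -16 0 0 0 0;-2.4 -25 0 0 0 0;-2.4 -25 0 0 0 0;-2.4 -25 0 0 0 0;-1.8 -18 0 0 0 0;-1.2 -12 0 0 0 0;-0.6 -6 0 0 0 0;-0.2 -2 0 0 0 0;0 0 0 0 0 0;0 0 0 0 0 0"}}

```text
t: 16.92
tool_pos: [0.4761, 0.1445, 0.0886]
tool_rot: [-0.151, -3.133, 0.005]
contact_force: [-0.7, -6.2, 1.4]
opening: 0.0641
```

```bash
python3 -c "
from h import *
snap('top','t8.png');st();print(edges('t8.png'))"
```

```text
t 16.975 clamp xyz mm [  1.6 149.2  88.6] Fy -5.973724405042322 open 0.06387461287669068
(np.float64(-45.830830388692576), np.float64(-37.68541666666667), np.float64(170.05))
```

{"api": "arm_command", "payload": {"rows": "-0.8 -8 0 0 0 0;-1.6 -16 0 0 0 0;-2.4 -24 0 0 0 0;-2.4 -24 0 0 0 0;-2.4 -24 0 0 0 0;-1.8 -18 0 0 0 0;-1.2 -12 0 0 0 0;-0.6 -6 0 0 0 0;0 0 0 0 0 0;0.2 2 0 0 0 0;0.2 2.5 0 0 0 0;0.2 2.5 0 0 0 0"}}

```text
t: 18.48
tool_pos: [0.4763, 0.1461, 0.0885]
tool_rot: [-0.15, -3.132, 0.01]
contact_force: [-0.6, -7.2, 1.6]
opening: 0.0638
```

```bash
python3 -c "
from h import *
snap('top','t9.png');st();print(edges('t9.png'))"
```

```text
t 18.525 clamp xyz mm [  1.6 150.8  88.5] Fy -7.271314059128766 open 0.06389681063698462
(np.float64(-32.24019607843137), np.float64(-24.03564981949458), np.float64(165.95))
```

{"api": "arm_command", "payload": {"rows": "-0.8 -8 0 0 0 0;-1.6 -16 0 0 0 0;-2.4 -25 0 0 0 0;-2.4 -25 0 0 0 0;-2.4 -25 0 0 0 0;-1.8 -18 0 0 0 0;-1.2 -12 0 0 0 0;-0.6 -6 0 0 0 0;0 0 0 0 0 0;0.1 1 0 0 0 0;0.1 1 0 0 0 0"}}

```text
t: 19.9
tool_pos: [0.4763, 0.1464, 0.0884]
tool_rot: [-0.149, -3.132, 0.015]
contact_force: [-1.2, -6.2, 0.9]
opening: 0.0641
```

```bash
python3 -c "
from h import *
snap('top','t10.png');st();print(edges('t10.png'))"
```

```text
t 19.95 clamp xyz mm [  1.6 151.1  88.4] Fy -6.302991814806599 open 0.06387910727317124
(np.float64(-17.296875), np.float64(-15.125), np.float64(55.1375))
```

```bash
python3 -c "
from h import *
a=rect('t10.png',.065)[:,200:]; b=rect('top0.png',.065)[:,200:]
for y in range(-110,60,10):
    for i in (a,b): cv2.line(i,((y+160)*4-200,0),((y+160)*4-200,8 if y else 25),(0,255,0),1)
cv2.imwrite('pics/c10.png',np.vstack([a,b]))"
```

```text
(no output)
```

View pics/c10.png

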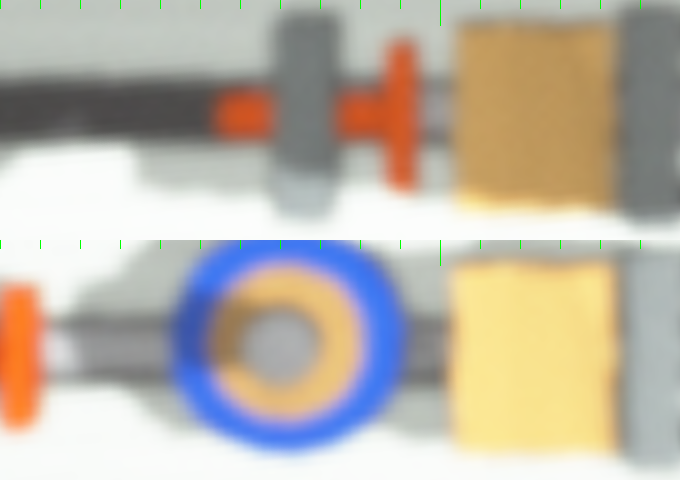

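Rectified view, at 4 px/mm: foot face at -5.5 mm, block's near face at about +3.8 with a gap of about 1 mm to the fixed jaw behind it. Contact takes about 10 mm and half-press about 16 mm. Next stroke goes in stages.

{"api": "arm_command", "payload": {"rows": "-0.8 -8 0 0 0 0;-1.6 -16 0 0 0 0;-2.4 -25 0 0 0 0;-2.4 -25 0 0 0 0;-2.4 -25 0 0 0 0;-1.8 -18 0 0 0 0;-1.2 -13 0 0 0 0;-1 -10 0 0 0 0;-0.8 -8 0 0 0 0;-0.6 -6 0 0 0 0;-0.6 -6 0 0 0 0"}}

```text
t: 21.32
tool_pos: [0.4757, 0.1396, 0.0883]
tool_rot: [-0.148, -3.132, 0.02]
contact_force: [-0.7, -6.4, 1.2]
opening: 0.0642
```

```bash
cat >> h.py <<'E'
def meas(f):
    # separations tracked along clamp y: foot pad by orange excess, jaw by template of the t10 frame (z=.065 rectified)
    from itertools import product
    ref=rect('t10.png',.065); im=rect(f,.065); out={}
    for n,(c0,c1,r0,r1) in dict(foot=(583,621,40,190),jaw=(468,542,10,175),tail=(408,476,80,150),block=(648,690,30,200)).items():
        T=ref[r0:r1,c0:c1]; S=im[r0-3:r1+3,max(c0-60,0):c1+120]
        m=cv2.matchTemplate(S,T,cv2.TM_CCOEFF_NORMED).max(0); i=int(m.argmax()); d=0
        if 0<i<len(m)-1: d=(m[i-1]-m[i+1])/2/(m[i-1]-2*m[i]+m[i+1])
        out[n]=(round((i+d-min(60,c0))/4,2),round(float(m[i]),3))
    print(out,'press',out['jaw'][0]-out['foot'][0],'press(tail)',out['jaw'][0]-out['tail'][0])
E
python3 -c "
from h import *
snap('top','t11.png');st();meas('t10.png');meas('t11.png')"
```

```text
t 21.375 clamp xyz mm [  1.6 144.3  88.3] Fy -6.6048161800894905 open 0.06421274584952319
{'foot': (np.float32(-0.0), 1.0), 'jaw': (np.float32(-0.0), 1.0), 'tail': (np.float32(-0.0), 1.0), 'block': (np.float32(-0.0), 1.0)} press 0.0 press(tail) 0.0
{'foot': (np.float32(10.88), 0.907), 'jaw': (np.float32(10.91), 0.98), 'tail': (np.float32(10.66), 0.991), 'block': (np.float32(-8.41), 0.726)} press 0.029999733 press(tail) 0.25
```

Jaw moved 10.9 mm and the foot is just about touching, press about 0. Creeping on.

{"api": "arm_command", "payload": {"rows": "0.1 1 0 0 0 0;0.2 2 0 0 0 0;0.3 3 0 0 0 0;0.3 3 0 0 0 0"}}

```text
t: 21.88
tool_pos: [0.4758, 0.1415, 0.0882]
tool_rot: [-0.147, -3.131, 0.026]
contact_force: [-2.0, -8.1, 0.4]
opening: 0.064
```

```bash
python3 -c "
from h import *
snap('top','t12.png');st();meas('t12.png')"
```

```text
t 21.925 clamp xyz mm [  1.6 146.2  88.2] Fy -8.641136099566666 open 0.06430121909827582
{'foot': (np.float32(11.75), 0.896), 'jaw': (np.float32(12.72), 0.967), 'tail': (np.float32(11.96), 0.983), 'block': (np.float32(-7.31), 0.747)} press 0.97000027 press(tail) 0.7600002
```

{"api": "arm_command", "payload": {"rows": "0.1 1 0 0 0 0;0.2 2 0 0 0 0;0.3 3 0 0 0 0;0.4 4 0 0 0 0;0.4 4 0 0 0 0"}}

```text
t: 22.55
tool_pos: [0.476, 0.1439, 0.088]
tool_rot: [-0.146, -3.13, 0.035]
contact_force: [-0.7, -9.7, 2.3]
opening: 0.0641
```

```bash
python3 -c "
from h import *
snap('top','t13.png');o=st();meas('t13.png');print(Rn.from_rotvec(o['tool_rot']).as_matrix()[:,2])"
```

```text
t 22.6 clamp xyz mm [  1.6 148.5  88. ] Fy -9.98843476733115 open 0.06397031847139104
{'foot': (np.float32(11.76), 0.896), 'jaw': (np.float32(14.85), 0.968), 'tail': (np.float32(12.55), 0.954), 'block': (np.float32(-7.31), 0.748)} press 3.0900002 press(tail) 2.3000002
[-0.00920073 -0.02155877 -0.99972525]
```

{"api": "arm_command", "payload": {"rows": "0.1 1 0 0 0 0;0.2 2 0 0 0 0;0.3 3 0 0 0 0;0.4 4 0 0 0 0;0.4 4.5 0 0 0 0;0.4 4.5 0 0 0 0"}}

```text
t: 23.35
tool_pos: [0.4762, 0.1461, 0.0878]
tool_rot: [-0.144, -3.129, 0.045]
contact_force: [-0.9, -11.8, 1.9]
opening: 0.0642
```

```bash
python3 -c "
from h import *
snap('top','t14.png');o=st();meas('t14.png')"
```

```text
t 23.4 clamp xyz mm [  1.5 150.8  87.8] Fy -12.827770577200369 open 0.06421362472139593
{'foot': (np.float32(11.75), 0.901), 'jaw': (np.float32(16.98), 0.97), 'tail': (np.float32(11.79), 0.936), 'block': (np.float32(-7.23), 0.749)} press 5.2299995 press(tail) 5.1899996
```

Press is 5.2 mm by image and about 5.5 mm by force. A small nudge more.

{"api": "arm_command", "payload": {"rows": "0.1 1 0 0 0 0;0.2 2.2 0 0 0 0;0.2 2.2 0 0 0 0;0.2 2.2 0 0 0 0"}}

```text
t: 23.9
tool_pos: [0.4762, 0.146, 0.0876]
tool_rot: [-0.143, -3.127, 0.055]
contact_force: [-0.5, -13.1, 1.4]
opening: 0.0642
```

```bash
python3 -c "
from h import *
snap('top','t15.png');o=st();meas('t15.png');snap('side','s15.png')
a=rect('t15.png',.065)[:,200:]
b=cv2.resize(cv2.imread('pics/s15.png')[195:300,240:380],(680,510),interpolation=2)
cv2.imwrite('pics/c15.png',np.vstack([a,b])[:600*2:1][:590])"
```

```text
t 23.95 clamp xyz mm [  1.5 150.7  87.6] Fy -12.16706162619778 open 0.06391917168027694
{'foot': (np.float32(11.77), 0.898), 'jaw': (np.float32(17.14), 0.968), 'tail': (np.float32(11.82), 0.936), 'block': (np.float32(-7.26), 0.751)} press 5.369999 press(tail) 5.3199997
```

View pics/c15.png

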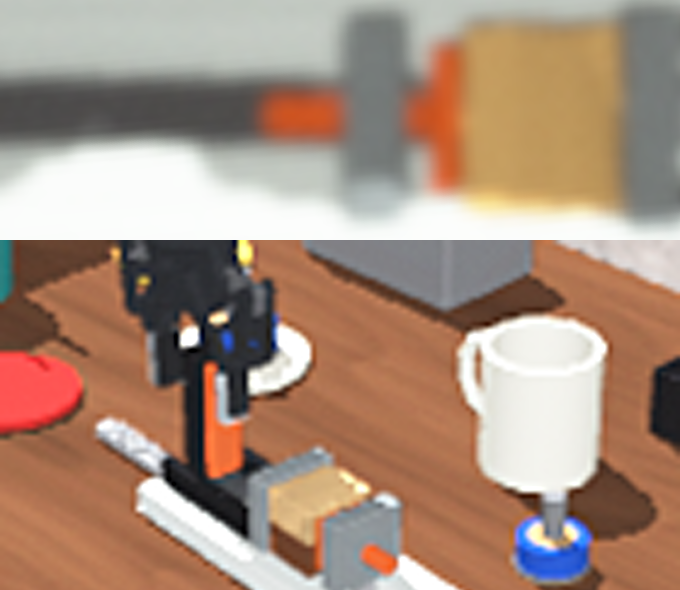

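The foot is against the block, the block against the fixed jaw, and the foot is about half pressed (jaw-to-face distance 14.3 mm, down from 20). Checking that it holds over about 1 s, using camera time only.

```bash
python3 -c "
from h import *
for i in range(20): snap('top','t16.png')
st();meas('t16.png')"
```

```text
t 25.0 clamp xyz mm [  1.5 150.8  87.6] Fy -12.474815595866739 open 0.06420703097296158
{'foot': (np.float32(11.74), 0.898), 'jaw': (np.float32(17.14), 0.969), 'tail': (np.float32(11.75), 0.935), 'block': (np.float32(-7.28), 0.751)} press 5.3999996 press(tail) 5.3899994
```

Steady over 1 s at about 5.4–5.8 mm. Handing in.

```bash
python3 -c "
from h import *
print(workorder.finish_job());st()"
```

```text
the job is handed in; nothing more can be done
None
the job is handed in; nothing more can be done
```

I lifted the middle-sized roll out by its spindle and stood it near the centre of the white coaster. Then I pumped the trigger for seven strokes, moving the arm with one open finger on the paddle, and handed in while holding the last stroke.

**Last checks:**
- **Foot press:** about 5.4 mm from the tracked image, about 5.8 mm from the edges read off the picture, and about 5.5–6 mm from the 12.5 N push. It did not change over 1 s of holding.
- **Block:** it sits against the fixed jaw with the foot flat on it.
- **Job limits:** the clock was at 25 s. The push on the trigger read 13 N at most, and nothing else looked disturbed in the views I took.

**Checks that disagreed or failed:**
- **Block tracking:** the image tracking of the block matched poorly, so I judged the block from the picture instead.
- **Short strokes:** two strokes moved the jaw only about 11 and 14 mm because I did not pull the trigger fully in. The jaw still reached its place.
- **Foot edge reading:** one automatic reading of the foot's edge was wrong near the block. I replaced it by reading the edge off the picture.

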